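Pack the desk boxes into one nest

ROBOT

A 7-joint arm with a two-finger parallel gripper is mounted at the origin on a cart in front of the work surface, level with it; the furniture and walls round the work are solid. World frame = base frame: x ahead of the robot, y to its left, z up, the work surface at z = 0. Lengths are in m, angles in rad, forces in N, time in s.
With the tool pointing down it reaches from about 0.425 to 0.875 m from the base axis. Payload 9.9 kg.
Tool frame: the origin (TCP) lies midway between the tips of the shut fingers; the grasp point (between the pads) lies 19 mm behind it; z points along the fingers, y is the line along which they close (so a half turn about z gives the same grasp; the last joint's range is limited). The gripper opens to 85 mm and grips with 20 to 120 N. Pads are 22 mm wide; open, the fingers measure 114 mm over their backs; the gripper's body (76 mm by 85 mm) begins 54 mm behind the grasp point. The pads swing forward as they close: fully open they stand 13 mm farther back than shut.
Start: joints at [1.111, 0.576, 0.025, 1.437, -0.015, 1.129, -0.057], TCP at [0.248, -0.628, 0.231] pointing down, gripper open.
Joint ranges: [-2.76, 2.76], [-0.34, 2.15], [-1.52, 1.57], [0.19, 2.46], [-1.09, 4.23], [0.17, 1.99], [-2.82, 2.82]. Speed limits (rad/s): [2.22, 2.22, 3.01, 3.01, 3.14, 3.14, 3.14].

INTERFACE

Orientations are given as a rotation vector (axis times angle).
In Python, from plant import bot gives the robot as it stands.
- The arm moves only by the tool apply_moves, never from a script. Its argument "increments" is text: rows parted by semicolons, each of 7 numbers parted by spaces: the finger opening in mm, from 0 to 85.4, then the shift along the tool's x, y, z in mm, then the turn, a rotation vector about the tool's x, y, z in degrees. In form: hand tx ty tz ax ay az; .... A call has 1 to 10 rows; each row is the pose to reach, as a shift and turn from the pose commanded when the call began, along the tool's axes at that moment; what a row does not reach only later rows make up. A row lasts 1/8 s, in which the tool goes at most 62.5 mm and 10.7 degrees, less where a joint would pass 70% of its speed; a pose out of reach is approached as far as the arm can. A call with a gripper value outside its range is refused whole. The fingers move at their own pace and stop on an object; "grip_force" is the grip in N (left out, the last holds). Time passes only in rows, so rows that repeat a pose let the fingers close. It gives the time, the measured TCP pose, the force, the opening and the grip force at its end, in the units of the state.
- bot.get_state(): the state, without advancing time (a new reading comes with each control period).
- bot.get_image(name): name is "side" or "top" or "wrist"; returns a dict with "color" (400x640x3 uint8, red, green, blue), "fov_y" (degrees; the focal length in pixels is half the picture's height over the tangent of half this angle, whatever the lens; pixels are square), "cx", "cy" (the principal point, pixels), "k1" (the pictures are not rectified: a ray, as slopes to the right and down, at radius r is drawn at 1 + k1 r^2 times it, then the intrinsics apply), "R" (3x3) and "t" (3): a world point X has camera coordinates R X + t; the wrist camera has in their place "hand_eye" (4x4, takes a point from camera to tool coordinates, whose origin is the TCP and whose axes are the flange's). Camera axes: x right, y down, z forward; pixel columns grow to the right and rows downward; lengths in m; the calibration is good to about 2 mm. A picture is of the moment at which its call begins: read the wrist's pose just before it. There is no depth.
- bot.finish_job(): hands the job in; it is judged then, once.
The state is a dict: "time_s": time; "q": joint angles; "joint_velocities": joint speeds; "joint_efforts": joint torques, N m; "position": TCP position; "eef_rot": TCP orientation; "wrist_force": force on the tool from outside, world axes, zero at the start; "wrist_torque": the same for the moment, N m; "finger_gap": finger opening in m; "gripper_force": force on a finger pad.
Only numpy, scipy, OpenCV 4.12 (cv2) and the standard library are available. Lean on these libraries where they do the work, as an engineer would, in place of code of your own. Each camera call takes 0.05 s, during which the arm holds its last target. There are 200 camera calls.

TASK

Pack the three white desk boxes into one nest, working inward from the largest, which stays where it stands. First stand the middle-sized box, which is lying on its side, upright on the bare desk and let go of it; then take it again and lower it into the largest box until it sits on its floor, let go, and lower the smallest box into the middle one in the same way. Leave the other things on the desk where they are.

Things in the scene. Friction and masses are not known exactly. Their poses are not given: they have to be found in the camera images.
- large_box: largest square open white box, walls and wooden floor 4 mm thick, 74 x 74 mm outside, 66 x 66 mm inside, 50 mm high, 0.30 kg, loose, standing upright; it is not to be carried. Origin: centre of underside; z out of the mouth, x, y square to the walls. 
- middle_box: middle square open white box, walls and wooden floor 4 mm thick, 58 mm square outside, 50 inside, 62 high, 0.1 kg; starts on its side, mouth facing the robot's right (-y) within 35 deg, origin then 29 mm above the desk. Origin: centre of underside; z out of the mouth, x, y square to the walls. Seated in the largest (4 mm play all round) origin 4 mm and rim 16 mm above the outer box's.
- small_box: smallest square open white box, walls and wooden floor 4 mm thick, 42 mm square outside, 34 inside, 74 high (the tallest), 0.08 kg, upright. Origin: centre of underside; z out of the mouth, x, y square to the walls. Seated in the middle box (4 mm play all round) origin 4 mm and rim 16 mm above the outer box's.
- washi_roll: bystander: roll of tan paper tape lying flat, 43 mm across, 15 mm high; origin under its centre
- eraser: bystander: eraser 18 x 42 x 12 mm lying flat; origin under its centre
- wood_star: bystander: flat pale wooden star, 46 x 49 x 8 mm; origin under its centre
- thread_spool: bystander: upright spool of cream thread, 28 mm across, 36 mm high; origin under its centre
- binder_clip: bystander: black binder clip, 21 x 32 x 27 mm; origin under its centre
Not all that is in view belongs to the job. What is shaped like the middle_box but yellow is not meant.

How it is judged:
On the way, in this order (a step that is already met when the one before it is completed fails the run):
1. the middle box stands upright on the desk, let go and at rest (angle between middle_box's own z axis and vertical below 0.06 rad and height (world z) of middle_box below 0.0025 m and contact force between the fingers and middle_box below 0.1 N and linear speed of middle_box below 0.02 m/s), for 0.2 s.
2. the middle box sits on the floor of the largest box, let go (horizontal distance between middle_box and large_box below 0.008 m and z of middle_box in the frame of large_box between 0 and 0.008 m and angle between middle_box's own z axis and vertical below 0.08 rad and contact force between the fingers and middle_box below 0.1 N and linear speed of middle_box below 0.02 m/s), for 0.2 s.
3. the smallest box sits on the floor of the middle box, let go (horizontal distance between small_box and middle_box below 0.008 m and z of small_box in the frame of middle_box between 0 and 0.008 m and angle between small_box's own z axis and vertical below 0.08 rad and contact force between the fingers and small_box below 0.1 N and linear speed of small_box below 0.02 m/s), for 0.2 s.
At the end, for the whole second after the job is handed in: Middle box upright on the floor of the largest, smallest on the floor of the middle one (each within 8 mm sideways and under 8 mm above the outer box's origin, tilt under 0.08 rad), released, at rest; largest box upright on the desk within 50 mm of its start (all of step 2 and all of step 3 and distance of large_box from where it was at the start of the episode below 0.05 m and angle between large_box's own z axis and vertical below 0.08 rad and height (world z) of large_box below 0.006 m and linear speed of large_box below 0.02 m/s); the robot touches nothing.
It fails at once if the washi roll is pushed more than 30 mm from its place (distance of washi_roll from where it was at the start of the episode above 0.03 m).
It fails at once if the eraser is pushed more than 30 mm from its place (distance of eraser from where it was at the start of the episode above 0.03 m).
It fails at once if the wood star is pushed more than 30 mm from its place (distance of wood_star from where it was at the start of the episode above 0.03 m).
It fails at once if the thread spool is pushed more than 30 mm from its place (distance of thread_spool from where it was at the start of the episode above 0.03 m).
It fails at once if the binder clip is pushed more than 30 mm from its place (distance of binder_clip from where it was at the start of the episode above 0.03 m).
It also fails if it takes over 72 s, if anything falls off the work surface, if the arm or the gripper's body presses on something with over 40 N, if the wrist force passes 120 N, or if a joint passes its speed limit or range.

## Working session

There is one attempt and no reset: what is moved stays moved. The work goes in short steps, Python scripts to look and compute and a tool call to move; the robot and the scene stay as the last step left them, time stands still between calls to the robot, and variables do not carry over. Pictures are saved under pics/ and viewed, at most 10 in all, crops included, and the job is handed in when it is done.

Besides the shell and the picture viewer there is one more tool, called as name(argument=value, ...) on one line, values as JSON. apply_moves: Moves the arm, as the interface text tells. Its arguments: {"type":"object","properties":{"increments":{"type":"string"},"grip_force":{"type":"number"}},"required":["increments"]}

```bash
mkdir -p pics; cat > h.py <<'E'
import numpy as np,cv2,sys
from scipy.spatial.transform import Rotation as Ro
from plant import bot
def K(d):
    f=200/np.tan(np.radians(d["fov_y"])/2); return f
def ray(d,u,v):
    f=K(d); p=np.array([(u-d["cx"])/f,(v-d["cy"])/f]); q=p.copy()
    for _ in range(30): q=p/(1+d["k1"]*(q@q))
    return np.array([q[0],q[1],1.])
def pose(d,s=None):
    if "R" in d: return d["R"],d["t"]
    H=d["hand_eye"]; T=np.eye(4); T[:3,:3]=Ro.from_rotvec(s["eef_rot"]).as_matrix(); T[:3,3]=s["position"]
    W=np.linalg.inv(T@H); return W[:3,:3],W[:3,3]
def onz(d,u,v,z,s=None):
    R,t=pose(d,s); c=-R.T@t; r=R.T@ray(d,u,v); return c+r*(z-c[2])/r[2]
def proj(d,X,s=None):
    R,t=pose(d,s); c=R@np.asarray(X,float)+t; p=c[:2]/c[2]; p=p*(1+d["k1"]*(p@p)); return p*K(d)+[d["cx"],d["cy"]]
E
cat > a.py <<'E'
from h import *
import pickle
s=bot.get_state(); print(s)
for n in ("top","side","wrist"):
    s=bot.get_state(); d=bot.get_image(n); pickle.dump((d,s),open(n+".pkl","wb"))
    cv2.imwrite(f"pics/{n}0.png",d["color"][...,::-1]); print(n,{k:v for k,v in d.items() if k!="color"})
E
python3 a.py
```

```text
{'time_s': 0.0, 'q': array([ 1.11121641,  0.57651506,  0.02482229,  1.43789983, -0.0150105 ,
        1.12899173, -0.05648944]), 'joint_velocities': array([-1.22066939e-04, -1.15593645e-03,  3.13368589e-04, -9.47883759e-06,
        2.89791724e-03, -9.85157595e-04,  1.01061968e-03]), 'joint_efforts': array([-2.67082441e-04, -7.65767169e+01,  2.24981479e+00, -2.85971493e+01,
        1.50832714e-02,  1.26711343e-02, -1.72906954e-05]), 'position': array([ 0.24758071, -0.6274763 ,  0.23045651]), 'eef_rot': array([-3.08472484e+00, -5.86600447e-01,  5.75193082e-04]), 'wrist_force': array([ 0.27892502, -0.7516647 ,  0.13682241]), 'wrist_torque': array([-0.03828377, -0.06427057, -0.03244272]), 'gripper_force': 0.0, 'finger_gap': 0.08537101246868316}
top {'fov_y': 57.96903942285225, 'cx': 319.80954660940637, 'cy': 199.18274052963227, 'k1': 0.02277662950360593, 'R': array([[ 0.01480969, -0.99957917, -0.02494295],
       [-0.99615472, -0.01259545, -0.08670134],
       [ 0.08635069,  0.02613106, -0.99592205]]), 't': array([-0.01298973,  0.54004886,  0.85694267])}
side {'fov_y': 53.16639626201148, 'cx': 317.7915417280777, 'cy': 200.05341867738443, 'k1': -0.058810588320297306, 'R': array([[ 0.99473252, -0.10172884, -0.01258821],
       [-0.06928526, -0.57676809, -0.81396445],
       [ 0.07554318,  0.81054908, -0.58077828]]), 't': array([-0.51786411,  0.06319376,  0.93185988])}
wrist {'fov_y': 66.34707852411341, 'cx': 313.8140270776771, 'cy': 198.50370519467631, 'k1': -0.050634822522839594, 'hand_eye': array([[ 4.81238284e-04, -9.50808076e-01, -3.09780199e-01,
         7.96789366e-02],
       [ 9.99999882e-01,  4.35271927e-04,  2.17503134e-04,
        -7.13427404e-04],
       [-7.19651125e-05, -3.09780267e-01,  9.50808173e-01,
        -1.44021143e-01],
       [ 0.00000000e+00,  0.00000000e+00,  0.00000000e+00,
         1.00000000e+00]])}
```

View pics/top0.png

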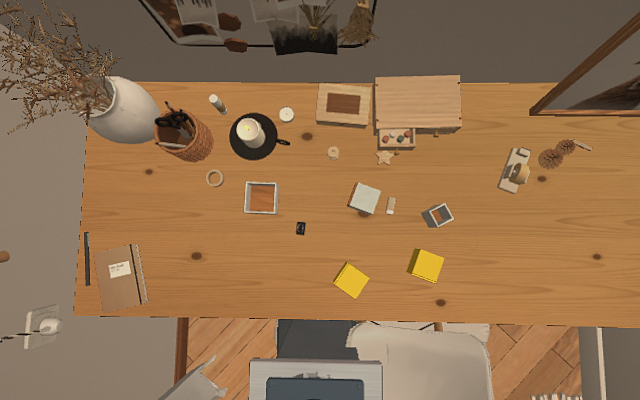

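View pics/side0.png

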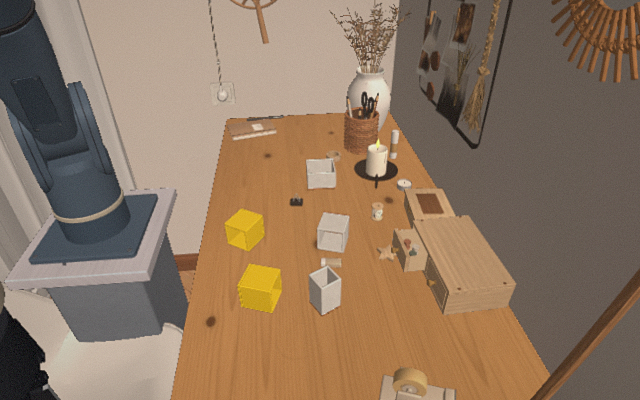

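```bash
cat > b.py <<'E'
from h import *
import pickle
d,s=pickle.load(open("top.pkl","rb")); c=d["color"][...,::-1]
e,_=pickle.load(open("side.pkl","rb")); g=e["color"][...,::-1]
A=cv2.resize(c[170:240,235:335],None,fx=4,fy=4,interpolation=cv2.INTER_CUBIC)
A2=cv2.resize(c[170:240,340:460],None,fx=4,fy=4,interpolation=cv2.INTER_CUBIC)[:,:400]
B=cv2.resize(c[172:237,340:465],None,fx=6.4,fy=6.4,interpolation=cv2.INTER_CUBIC)
C=cv2.resize(g[150:320,290:360],None,fx=3,fy=3,interpolation=cv2.INTER_CUBIC)
cv2.imwrite("pics/c1.png",B); 
im=np.zeros((560,800,3),np.uint8); im[:280,:400]=A; im[:510,500:710]=C
cv2.imwrite("pics/c2.png",im)
E
python3 b.py
```

```text
(no output)
```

View pics/c1.png

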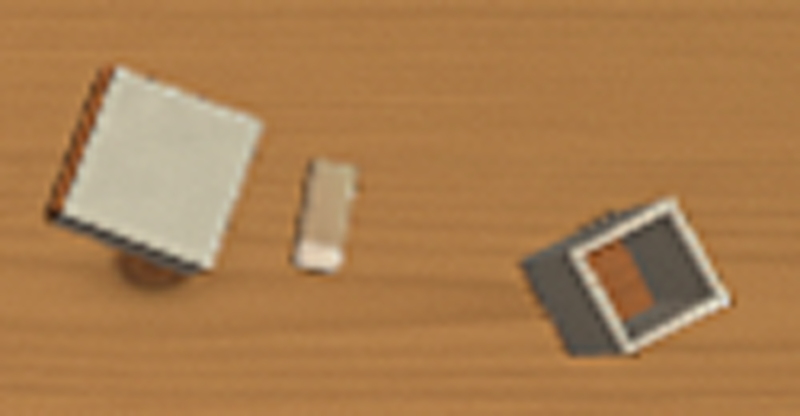

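View pics/c2.png

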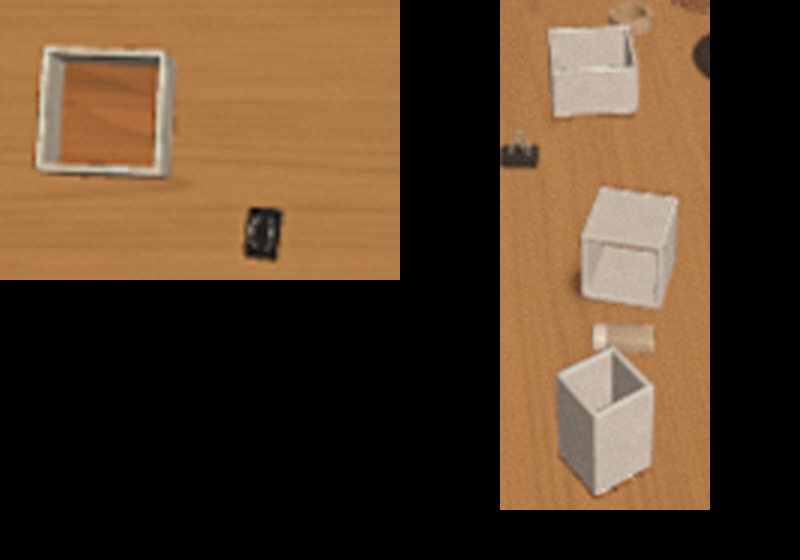

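```bash
cat > c.py <<'E'
from h import *
import pickle
d,s=pickle.load(open("top.pkl","rb"))
def go(name,pts,sc,ou,ov,z):
    P=np.array([onz(d,(x+.5)/sc-.5+ou,(y+.5)/sc-.5+ov,z) for x,y in pts])
    L=np.linalg.norm(P-np.roll(P,-1,0),axis=1)
    E=np.roll(P,-1,0)-P
    print(name,P.mean(0).round(4),"L",(L*1e3).round(1),"ang",np.degrees(np.arctan2(E[:,1],E[:,0])).round(1)); print(P.round(4).tolist()); return P
go("mid",[(114,66),(262,122),(211,271),(58,213)],6.4,340,172,.058)
go("small",[(674,198),(730,300),(628,352),(570,252)],6.4,340,172,.074)
go("large",[(44,46),(171,50),(168,177),(37,172)],4,235,170,.05)
for n,u,v,z in [("eraser",390.5,205.5,.012),("clip",300.5,228.5,.02),("spool",333,153,.036),("washi",214.5,178.5,.015),("star",384.5,158,.008),("yel1",351,281,.058),("yel2",426,266,.058)]: print(n,onz(d,u,v,z).round(3))
print("cam",-d["R"].T@d["t"])
E
python3 c.py
```

```text
mid [ 0.5418 -0.1114  0.058 ] L [57.5 57.7 59.2 57.8] ang [-110.3  161.4   69.9  -20.3]
[[0.579, -0.094, 0.058], [0.559, -0.148, 0.058], [0.5043, -0.1296, 0.058], [0.5247, -0.074, 0.058]]
small [ 0.5042 -0.2823  0.074 ] L [40.5 40.5 40.3 41.6] ang [-152.2  117.8   29.5  -61.8]
[[0.5318, -0.2909, 0.074], [0.4959, -0.3099, 0.074], [0.4771, -0.2741, 0.074], [0.5121, -0.2543, 0.074]]
large [0.5404 0.1337 0.05  ] L [75.9 75.6 77.8 75.2] ang [ -91.1 -179.9   88.6   -1.3]
[[0.5788, 0.1713, 0.05], [0.5773, 0.0953, 0.05], [0.5017, 0.0952, 0.05], [0.5037, 0.173, 0.05]]
eraser [ 0.528 -0.179  0.012]
clip [0.468 0.04  0.02 ]
spool [ 0.652 -0.036  0.036]
washi [0.589 0.257 0.015]
star [ 0.647 -0.165  0.008]
yel1 [ 0.35  -0.081  0.058]
yel2 [ 0.387 -0.251  0.058]
cam [ 0.46416701 -0.02857492  0.89994706]
```

```bash
cat >> h.py <<'E'
def Rt(head,th):
    "tool frame: x=-d cos+up sin; th>0 body on d side"
    h=np.radians(head);t=np.radians(th);d=np.array([np.cos(h),np.sin(h),0]);u=np.array([0,0,1.])
    z=-d*np.sin(t)-u*np.cos(t); x=-d*np.cos(t)+u*np.sin(t); return np.c_[x,np.cross(z,x),z]
def inc(R,grasp=None,tcp=None,s=None):
    s=s or bot.get_state(); R0=Ro.from_rotvec(s["eef_rot"]).as_matrix()
    p=np.array(tcp if tcp is not None else np.array(grasp)+.019*R[:,2])
    print("t",round(s["time_s"],2),"pos",s["position"].round(4),"gap",round(s["finger_gap"],4),"q",s["q"].round(2),"F",s["wrist_force"].round(1))
    print("target",p.round(4),"inc",((R0.T@(p-s["position"]))*1e3).round(1),np.degrees(Ro.from_matrix(R0.T@R).as_rotvec()).round(1))
E
python3 - <<'E'
from h import *
import pickle
d,s=pickle.load(open("side.pkl","rb"))
for p in ([0.5247,-.074,.058],[.579,-.094,.058],[.559,-.148,.058],[.5043,-.1296,.058],[.5318,-.2909,.074],[.4771,-.2741,.074],[.5773,.0953,.05],[.5037,.173,.05]):
    u,v=proj(d,p); print("crop px",((u+.5-290)*3-.5+500).round(0),((v+.5-150)*3-.5).round(0))
inc(Rt(-110,0),tcp=[.54,-.116,.22])
inc(Rt(-110,40),grasp=[.54,-.1157,.15])
E
```

```text
crop px 599.0 182.0
crop px 677.0 193.0
crop px 661.0 243.0
crop px 579.0 232.0
crop px 653.0 382.0
crop px 557.0 369.0
crop px 638.0 66.0
crop px 546.0 27.0
t 0.15 pos [ 0.2476 -0.6276  0.2306] gap 0.0859 q [ 1.11  0.58  0.02  1.44 -0.01  1.13 -0.06] F [-0.2  0.9 -0. ]
target [ 0.54  -0.116  0.22 ] inc [ 459.7 -368.5   11.1] [ -0.1  -0.  -48.5]
t 0.15 pos [ 0.2476 -0.6276  0.2306] gap 0.0859 q [ 1.11  0.58  0.02  1.44 -0.01  1.13 -0.06] F [-0.2  0.9 -0. ]
target [ 0.5442 -0.1042  0.1354] inc [ 467.9 -377.8   95.7] [ 16.8  37.5 -46.5]
```

apply_moves(increments="85 460 -368 0 0 0 -48.5;85 460 -368 0 0 0 -48.5;85 460 -368 0 0 0 -48.5;85 460 -368 0 0 0 -48.5;85 460 -368 0 0 0 -48.5;85 460 -368 0 0 0 -48.5;85 460 -368 0 0 0 -48.5;85 460 -368 0 0 0 -48.5;85 460 -368 0 0 0 -48.5;85 460 -368 0 0 0 -48.5", grip_force=30)

```text
time_s: 1.4
position: [0.542, -0.1124, 0.2313]
eef_rot: [-2.568, -1.808, -0.002]
wrist_force: [-0.8, -0.7, -0.8]
finger_gap: 0.0853
gripper_force: 0.0
```

```bash
python3 - <<'E'
from h import *
import pickle
inc(Rt(-110,40),grasp=[.54,-.1157,.14])
inc(Rt(-110,0),tcp=[.54,-.116,.22])
s=bot.get_state(); d=bot.get_image("wrist"); pickle.dump((d,s),open("w1.pkl","wb")); cv2.imwrite("pics/w1.png",d["color"][...,::-1])
E
```

```text
t 1.4 pos [ 0.542  -0.1124  0.2313] gap 0.0853 q [ 0.33  0.4  -0.31  1.76  0.14  1.   -0.37] F [-0.8 -0.7 -0.8]
target [ 0.5442 -0.1042  0.1254] inc [  8.2  -0.7 105.8] [-0.1 39.9  0.3]
t 1.4 pos [ 0.542  -0.1124  0.2313] gap 0.0853 q [ 0.33  0.4  -0.31  1.76  0.14  1.   -0.37] F [-0.8 -0.7 -0.8]
target [ 0.54  -0.116  0.22 ] inc [-4.1 -0.7 11.2] [-0.  -0.1  0.3]
```

View pics/w1.png

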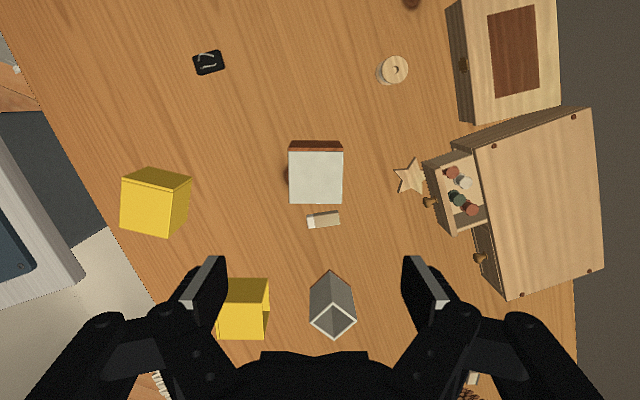

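```bash
python3 - <<'E'
from h import *
import pickle
d,s=pickle.load(open("w1.pkl","rb"))
def q(n,pts,z):
    P=np.array([onz(d,u,v,z,s) for u,v in pts]);E=np.roll(P,-1,0)-P
    print(n,P.mean(0).round(4),(np.linalg.norm(E,axis=1)*1e3).round(1),np.degrees(np.arctan2(E[:,1],E[:,0])).round(1))
q("mid",[(289,151),(343,150),(343,204),(289,204.5)],.058)
q("small",[(333,302),(357,320),(334,340.5),(309,321.5)],.074)
E
```

```text
mid [ 0.544  -0.1131  0.058 ] [56.1 59.3 59.3 58.9] [ -18.6 -108.   160.9   68.9]
small [ 0.5056 -0.283   0.074 ] [39.3 41.1 42.2 39.8] [ -61.2 -150.7  117.    25.1]
```

apply_moves(increments="85 8 0 10 0 10 0;85 8 0 20 0 20 0;85 8 0 30 0 30 0;85 8 0 40 0 40 0;85 8 0 40 0 40 0;85 8 0 40 0 40 0")

```text
time_s: 2.2
position: [0.5433, -0.1093, 0.1913]
eef_rot: [-2.156, -1.51, -0.784]
wrist_force: [-0.3, 0.6, 0.3]
finger_gap: 0.0852
gripper_force: 0.0
```

```bash
python3 - <<'E'
from h import *
inc(Rt(-109.7,40),grasp=[.5413,-.1168,.10])
inc(Rt(-109.7,40),grasp=[.5413,-.1168,.027])
E
```

```text
t 2.2 pos [ 0.5433 -0.1093  0.1913] gap 0.0852 q [ 0.94  0.62 -0.64  1.86 -0.46  0.85  0.37] F [-0.3  0.6  0.3]
target [ 0.5454 -0.1053  0.0854] inc [-64.5   0.7  84. ] [ 0.2  0.  -0.2]
t 2.2 pos [ 0.5433 -0.1093  0.1913] gap 0.0852 q [ 0.94  0.62 -0.64  1.86 -0.46  0.85  0.37] F [-0.3  0.6  0.3]
target [ 0.5454 -0.1053  0.0124] inc [-111.4    0.8  139.9] [ 0.2  0.  -0.2]
```

apply_moves(increments="85 -40 0 50 0 0 0;85 -80 0 100 0 0 0;85 -100 1 125 0 0 0;85 -111 1 140 0 0 0;85 -111 1 140 0 0 0;50 -111 1 140 0 0 0;50 -111 1 140 0 0 0;50 -111 1 140 0 0 0;50 -111 1 140 0 0 0;50 -111 1 140 0 0 0")

```text
time_s: 3.45
position: [0.5468, -0.1052, 0.0143]
eef_rot: [-2.156, -1.512, -0.787]
wrist_force: [-0.4, -0.7, 7.5]
finger_gap: 0.058
gripper_force: 32.1
```

```bash
python3 - <<'E'
from h import *
inc(Rt(-109.7,40),grasp=[.5413,-.1168,.15])
E
```

```text
t 3.45 pos [ 0.5468 -0.1052  0.0143] gap 0.058 q [ 0.91  0.91 -0.63  1.95 -0.44  0.52  0.52] F [-0.4 -0.7  7.5]
target [ 0.5454 -0.1053  0.1354] inc [ 77.4  -1.  -93.1] [ 0.3 -0.  -0.1]
```

apply_moves(increments="50 20 0 -24 0 0 0;50 45 0 -54 0 0 0;50 77 0 -92 0 0 0;50 77 0 -92 0 0 0;50 77 0 -92 0 0 0")

```text
time_s: 4.08
position: [0.5457, -0.1054, 0.1328]
eef_rot: [-2.157, -1.511, -0.784]
wrist_force: [-0.6, -0.2, -2.2]
finger_gap: 0.0575
gripper_force: 32.6
```

```bash
python3 - <<'E'
from h import *
for th in (20,0,-25,-50): inc(Rt(-109.7,th),grasp=[.5413,-.1168,.15])
E
```

```text
t 4.08 pos [ 0.5457 -0.1054  0.1328] gap 0.0575 q [ 0.93  0.71 -0.63  1.91 -0.46  0.73  0.42] F [-0.6 -0.2 -2.2]
target [ 0.5435 -0.1107  0.1321] inc [-4.8 -0.3 -3.1] [  0.2 -19.9  -0.2]
t 4.08 pos [ 0.5457 -0.1054  0.1328] gap 0.0575 q [ 0.93  0.71 -0.63  1.91 -0.46  0.73  0.42] F [-0.6 -0.2 -2.2]
target [ 0.5413 -0.1168  0.131 ] inc [-10.5  -0.3  -6.4] [  0.1 -39.9  -0.3]
t 4.08 pos [ 0.5457 -0.1054  0.1328] gap 0.0575 q [ 0.93  0.71 -0.63  1.91 -0.46  0.73  0.42] F [-0.6 -0.2 -2.2]
target [ 0.5386 -0.1244  0.1328] inc [-15.5  -0.2 -12.9] [  0.1 -64.9  -0.3]
t 4.08 pos [ 0.5457 -0.1054  0.1328] gap 0.0575 q [ 0.93  0.71 -0.63  1.91 -0.46  0.73  0.42] F [-0.6 -0.2 -2.2]
target [ 0.5364 -0.1305  0.1378] inc [-17.3  -0.2 -21. ] [  0.  -89.9  -0.3]
```

apply_moves(increments="50 -5 0 -3 0 -10 0;50 -6 0 -4 0 -20 0;50 -8 0 -5 0 -30 0;50 -11 0 -6 0 -40 0;50 -13 0 -9 0 -50 0;50 -15 0 -12 0 -60 0;50 -16 0 -15 0 -70 0;50 -17 0 -18 0 -80 0;50 -17 0 -21 0 -90 0;50 -17 0 -21 0 -90 0")

```text
time_s: 5.32
position: [0.5367, -0.1267, 0.1339]
eef_rot: [2.022, 1.43, -0.951]
wrist_force: [0.1, -0.8, -1.1]
finger_gap: 0.0574
gripper_force: 32.5
```

```bash
python3 - <<'E'
from h import *
inc(Rt(-109.7,-50),grasp=[.5413,-.1168,.15])
inc(Rt(-109.7,-50),grasp=[.5413,-.1168,.045])
d=bot.get_image("side"); c=cv2.resize(d["color"][110:310,220:420,::-1],None,fx=3,fy=3,interpolation=cv2.INTER_CUBIC); cv2.imwrite("pics/s2.png",c)
E
```

```text
t 5.33 pos [ 0.5367 -0.1267  0.1339] gap 0.0574 q [-0.45  0.81  0.29  1.74  0.56  1.19 -0.9 ] F [ 0.1 -0.8 -1.1]
target [ 0.5364 -0.1305  0.1378] inc [-5.4  1.   0.3] [-0.2  0.1  0.3]
t 5.33 pos [ 0.5367 -0.1267  0.1339] gap 0.0574 q [-0.45  0.81  0.29  1.74  0.56  1.19 -0.9 ] F [ 0.1 -0.8 -1.1]
target [ 0.5364 -0.1305  0.0328] inc [75.2  1.7 67.6] [-0.2  0.1  0.3]
```

View pics/s2.png

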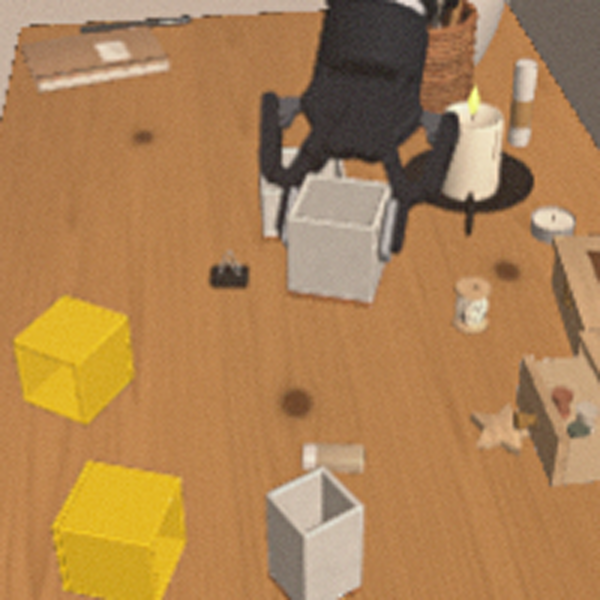

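apply_moves(increments="50 25 1 22 0 0 0;50 50 2 45 0 0 0;50 68 2 61 0 0 0;50 75 2 68 0 0 0;50 75 2 68 0 0 0;50 75 2 68 0 0 0")

```text
time_s: 6.12
position: [0.5378, -0.1345, 0.0376]
eef_rot: [2.03, 1.421, -0.944]
wrist_force: [0.5, -0.1, -1.1]
finger_gap: 0.0578
gripper_force: 32.5
```

apply_moves(increments="50 1.5 0 1.3 0 0 0;50 3 0 2.6 0 0 0;50 3 0 2.6 0 0 0")

```text
time_s: 6.5
position: [0.5374, -0.1342, 0.0326]
eef_rot: [2.029, 1.422, -0.946]
wrist_force: [1.0, 0.3, -0.4]
finger_gap: 0.0576
gripper_force: 32.5
```

apply_moves(increments="50 1.5 0 1.3 0 0 0;50 3 0 2.6 0 0 0;50 3 0 2.6 0 0 0")

```text
time_s: 6.88
position: [0.5372, -0.1345, 0.0285]
eef_rot: [2.029, 1.422, -0.947]
wrist_force: [0.6, -0.2, -1.4]
finger_gap: 0.0577
gripper_force: 32.5
```

apply_moves(increments="50 1.5 0 1.3 0 0 0;50 1.5 0 1.3 0 0 0")

```text
time_s: 7.12
position: [0.5372, -0.1344, 0.0266]
eef_rot: [2.029, 1.422, -0.946]
wrist_force: [0.6, -0.1, -1.3]
finger_gap: 0.0576
gripper_force: 32.5
```

G nominal is 39 mm; near contact. Creep.

apply_moves(increments="50 1 0 0.9 0 0 0;50 2 0 1.7 0 0 0;50 2 0 1.7 0 0 0")

```text
time_s: 7.5
position: [0.5373, -0.1345, 0.0247]
eef_rot: [2.028, 1.421, -0.946]
wrist_force: [-1.1, 2.8, 5.8]
finger_gap: 0.0581
gripper_force: 33.0
```

apply_moves(increments="50 1.2 0 1 0 0 0;50 1.2 0 1 0 0 0")

```text
time_s: 7.75
position: [0.5373, -0.1345, 0.0247]
eef_rot: [2.027, 1.419, -0.947]
wrist_force: [-2.1, 7.1, 18.1]
finger_gap: 0.0577
gripper_force: 34.3
```

apply_moves(increments="62 -0.8 0 -0.6 0 0 0;85 -0.8 0 -0.6 0 0 0;85 -0.8 0 -0.6 0 0 0;85 -0.8 0 -0.6 0 0 0;85 -0.8 0 -0.6 0 0 0;85 -8 0 -20 0 0 0;85 -20 0 -50 0 0 0;85 -40 0 -100 0 0 0;85 -60 0 -140 0 0 0;85 -60 0 -140 0 0 0")

```text
time_s: 9.0
position: [0.5626, -0.0684, 0.1608]
eef_rot: [2.03, 1.422, -0.938]
wrist_force: [-1.2, 0.6, -0.9]
finger_gap: 0.0849
gripper_force: 0.0
```

```bash
python3 - <<'E'
from h import *
import pickle
inc(Rt(-109.7,0),tcp=[.541,-.11,.22])
s=bot.get_state()
for n in ("top","side"):
    d=bot.get_image(n); pickle.dump((d,s),open(n+"2.pkl","wb"))
    if n=="top": A=cv2.resize(d["color"][150:250,320:420,::-1],None,fx=4,fy=4,interpolation=cv2.INTER_CUBIC)
    else: B=cv2.resize(d["color"][150:310,270:370,::-1],None,fx=3.5,fy=3.5,interpolation=cv2.INTER_CUBIC)
im=np.zeros((560,760,3),np.uint8); im[:400,:400]=A; im[:560,405:755]=B; cv2.imwrite("pics/m.png",im)
E
```

```text
t 9.0 pos [ 0.5626 -0.0684  0.1608] gap 0.0849 q [-0.5   0.81  0.27  1.62  0.5   1.33 -0.89] F [-1.2  0.6 -0.9]
target [ 0.541 -0.11   0.22 ] inc [-75.2  -5.9  -2.8] [ 0.2 49.8 -0.3]
```

View pics/m.png

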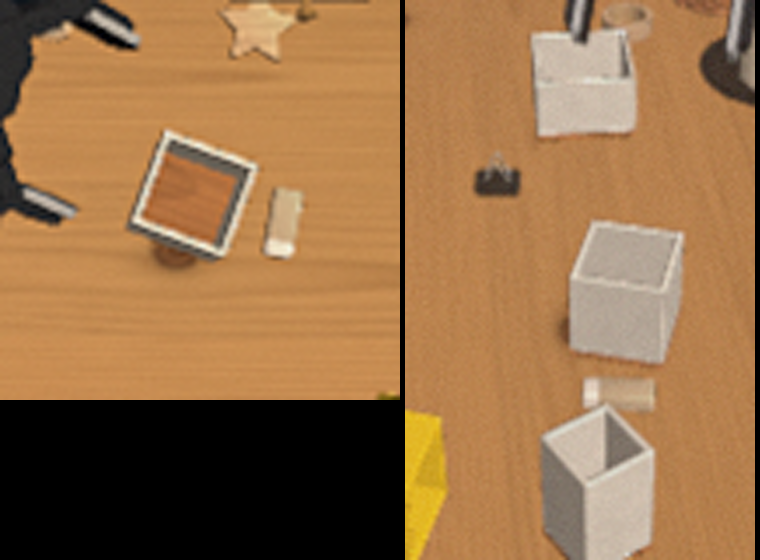

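```bash
python3 - <<'E'
from h import *
import pickle
d,s=pickle.load(open("top2.pkl","rb"))
P=np.array([onz(d,(x+.5)/4-.5+320,(y+.5)/4-.5+150,.062) for x,y in [(167,130),(257,165),(220,258),(130,226)]]);E=np.roll(P,-1,0)-P
print(P.mean(0).round(4),(np.linalg.norm(E,axis=1)*1e3).round(1),np.degrees(np.arctan2(E[:,1],E[:,0])).round(1))
inc(Rt(-110,0),tcp=[*P.mean(0)[:2],.16])
E
```

```text
[ 0.5404 -0.1185  0.062 ] [55.9 58.3 55.  60.2] [-110.9  158.6   71.1  -20.5]
t 9.1 pos [ 0.5606 -0.07    0.1584] gap 0.085 q [-0.5   0.81  0.27  1.62  0.5   1.32 -0.89] F [ 0.2 -0.3 -0. ]
target [ 0.5404 -0.1185  0.16  ] inc [-35.   -2.5  39.1] [ 0. 50.  0.]
```

apply_moves(increments="85 -15 0 5 0 10 0;85 -25 0 10 0 20 0;85 -30 0 20 0 30 0;85 -35 -1 30 0 40 0;85 -35 -2 39 0 50 0;85 -35 -2 39 0 50 0;85 -35 -2 39 0 50 0")

```text
time_s: 9.98
position: [0.5401, -0.119, 0.1592]
eef_rot: [-2.574, -1.8, 0.004]
wrist_force: [0.4, 0.2, 0.1]
finger_gap: 0.0852
gripper_force: 0.0
```

```bash
python3 - <<'E'
from h import *
inc(Rt(-110.2,0),tcp=[.541,-.118,.046])
E
```

```text
t 9.97 pos [ 0.5401 -0.119   0.1592] gap 0.0852 q [ 0.16  0.47 -0.04  1.85  0.03  0.82 -0.25] F [0.4 0.2 0.1]
target [ 0.541 -0.118  0.046] inc [  1.4   0.8 113.2] [-0.1  0.1  0.1]
```

apply_moves(increments="85 1 1 50 0 0 0;85 1 1 90 0 0 0;85 1 1 114 0 0 0;85 1 1 114 0 0 0;85 1 1 114 0 0 0;50 1 1 114 0 0 0;50 1 1 114 0 0 0;50 1 1 114 0 0 0;50 1 1 114 0 0 0;50 1 1 114 0 0 0")

```text
time_s: 11.22
position: [0.5431, -0.1178, 0.0474]
eef_rot: [2.572, 1.802, 0.003]
wrist_force: [0.6, 1.1, 7.2]
finger_gap: 0.0574
gripper_force: 31.6
```

```bash
python3 - <<'E'
from h import *
s=bot.get_state()
inc(Rt(-110.2,0),tcp=[.541,-.118,.15])
d=bot.get_image("side"); c=cv2.resize(d["color"][170:270,290:390,::-1],None,fx=5,fy=5,interpolation=cv2.INTER_CUBIC); cv2.imwrite("pics/g.png",c)
E
```

```text
t 11.22 pos [ 0.5431 -0.1178  0.0474] gap 0.0574 q [ 0.16  0.63 -0.04  1.95  0.04  0.56 -0.26] F [0.6 1.1 7.2]
target [ 0.541 -0.118  0.15 ] inc [  -0.8   -1.7 -102.6] [ 0.1 -0.   0.2]
```

View pics/g.png

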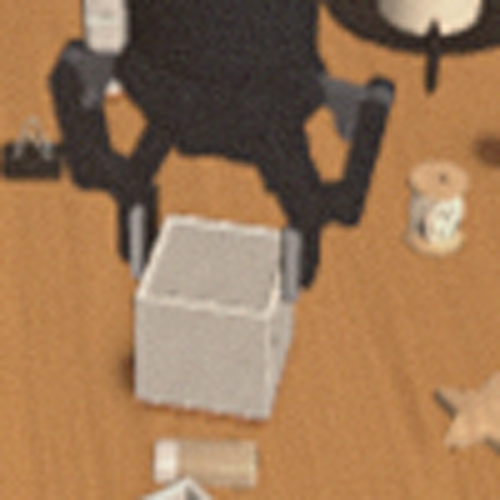

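apply_moves(increments="50 -1 -2 -30 0 0 0;50 -1 -2 -80 0 0 0;50 -1 -2 -130 0 0 0;50 -1 -2 -150 0 0 0;50 -1 -2 -150 0 0 0")

```text
time_s: 11.9
position: [0.5408, -0.1185, 0.198]
eef_rot: [2.571, 1.801, 0.004]
wrist_force: [0.3, -0.0, -0.7]
finger_gap: 0.0569
gripper_force: 33.5
```

```bash
python3 - <<'E'
from h import *
inc(Rt(-91,0),tcp=[.541,.02,.2])
E
```

```text
t 11.9 pos [ 0.5408 -0.1185  0.198 ] gap 0.0569 q [ 0.16  0.43 -0.04  1.81  0.02  0.9  -0.24] F [ 0.3 -0.  -0.7]
target [0.541 0.02  0.2  ] inc [130.2 -47.1  -2.1] [  0.2  -0.  -19. ]
```

apply_moves(increments="50 40 -15 -2 0 0 -8;50 80 -30 -2 0 0 -15;50 110 -40 -2 0 0 -19;50 130 -47 -2 0 0 -19;50 130 -47 -2 0 0 -19;50 130 -47 -2 0 0 -19")

```text
time_s: 12.65
position: [0.5399, 0.019, 0.1975]
eef_rot: [-2.241, -2.201, 0.002]
wrist_force: [-0.4, -0.6, -0.3]
finger_gap: 0.057
gripper_force: 33.4
```

```bash
python3 - <<'E'
from h import *
import pickle
s=bot.get_state(); d=bot.get_image("wrist"); pickle.dump((d,s),open("w2.pkl","wb"))
print(s["position"],s["eef_rot"])
c=d["color"][...,::-1].copy()
cv2.imwrite("pics/w2.png",cv2.resize(c[:,160:480],None,fx=1.5,fy=1.5,interpolation=cv2.INTER_CUBIC))
E
```

```text
[0.53986577 0.01903322 0.19746168] [-2.24070986 -2.20135419  0.00235492]
```

View pics/w2.png

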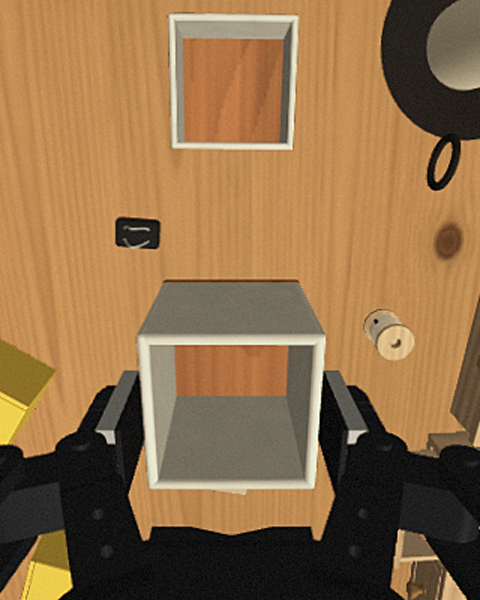

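```bash
python3 - <<'E'
from h import *
import pickle
d,s=pickle.load(open("w2.pkl","rb"))
def q(n,pts,z):
    P=np.array([onz(d,160+(x+.5)/1.5-.5,(y+.5)/1.5-.5,z,s) for x,y in pts]);E=np.roll(P,-1,0)-P
    print(n,P.mean(0).round(4),(np.linalg.norm(E,axis=1)*1e3).round(1),np.degrees(np.arctan2(E[:,1],E[:,0])).round(1)); return P.mean(0)
L=q("large",[(169,15),(298,16),(293,150),(173,149)],.05)
M=q("mid",[(138,334),(325,334),(315,489),(149,489)],.2121)
inc(Rt(-90.5,0),tcp=[*(L-M+s["position"])[:2],.13])
E
```

```text
large [0.543  0.1357 0.05  ] [73.  73.4 72.9 73.3] [ -1.4 -91.2 178.6  88.9]
mid [0.54   0.0164 0.2121] [57.  58.3 57.7 58.3] [ -1.  -90.5 179.1  88.9]
t 12.7 pos [0.54   0.0187 0.1976] gap 0.0573 q [-0.02  0.41 -0.15  1.84  0.08  0.9  -0.22] F [-0.6 -0.7 -0.5]
target [0.5428 0.1383 0.13  ] inc [119.6   0.7  67.6] [-0.1  0.  -0.6]
```

apply_moves(increments="50 40 0 0 0 0 0;50 80 0 0 0 0 0;50 105 1 10 0 0 0;50 119 1 40 0 0 0;50 119 1 75 0 0 0;50 119 1 80 0 0 0;50 119 1 80 0 0 0")

```text
time_s: 13.58
position: [0.5437, 0.1382, 0.1187]
eef_rot: [2.242, 2.201, -0.0]
wrist_force: [0.3, 0.8, 0.4]
finger_gap: 0.0571
gripper_force: 33.4
```

```bash
python3 - <<'E'
from h import *
inc(Rt(-91,0),tcp=[.5428,.1379,.085])
E
```

```text
t 13.57 pos [0.5437 0.1382 0.1187] gap 0.0571 q [-0.23  0.54 -0.15  1.88  0.12  0.74 -0.47] F [0.3 0.8 0.4]
target [0.5428 0.1379 0.085 ] inc [-0.3 -0.9 33.7] [-0.  0. -0.]
```

apply_moves(increments="50 0 -1 10 0 0 0;50 0 -1 20 0 0 0;50 0 -1 28 0 0 0;50 0 -1 34 0 0 0;50 0 -1 34 0 0 0")

```text
time_s: 14.2
position: [0.542, 0.139, 0.0837]
eef_rot: [-2.24, -2.202, 0.001]
wrist_force: [-0.3, 0.6, -0.6]
finger_gap: 0.057
gripper_force: 33.4
```

apply_moves(increments="50 0 0 8 0 0 0;50 0 0 16 0 0 0;50 0 0 23 0 0 0;50 0 0 26 0 0 0;50 0 0 26 0 0 0")

```text
time_s: 14.82
position: [0.5422, 0.1391, 0.058]
eef_rot: [-2.24, -2.202, 0.001]
wrist_force: [0.3, -0.3, -0.5]
finger_gap: 0.0575
gripper_force: 33.4
```

apply_moves(increments="50 0 0 2 0 0 0;50 0 0 4 0 0 0;50 0 0 4 0 0 0")

```text
time_s: 15.2
position: [0.5423, 0.1391, 0.0542]
eef_rot: [-2.24, -2.203, 0.0]
wrist_force: [-0.1, -0.0, -0.6]
finger_gap: 0.0568
gripper_force: 33.4
```

apply_moves(increments="50 0 0 1.5 0 0 0;50 0 0 3 0 0 0;50 0 0 3 0 0 0")

```text
time_s: 15.58
position: [0.5423, 0.1391, 0.0514]
eef_rot: [2.24, 2.203, 0.0]
wrist_force: [-0.7, 0.4, 1.7]
finger_gap: 0.057
gripper_force: 33.7
```

apply_moves(increments="65 0 0 0 0 0 0;85 0 0 0 0 0 0;85 0 0 0 0 0 0;85 0 0 0 0 0 0;85 0 0 -5 0 0 0;85 0 0 -30 0 0 0;85 0 0 -80 0 0 0;85 0 0 -140 0 0 0;85 0 0 -150 0 0 0;85 0 0 -150 0 0 0")

```text
time_s: 16.82
position: [0.5424, 0.1391, 0.2018]
eef_rot: [2.24, 2.202, 0.002]
wrist_force: [-1.1, 0.0, -0.3]
finger_gap: 0.0848
gripper_force: 0.0
```

```bash
python3 - <<'E'
from h import *
import pickle
# small box centre (.505,-.283), wall angle ~ -61 / 28.5
for h in (-61,29,-151,119): inc(Rt(h,0),tcp=[.505,-.283,.2])
s=bot.get_state()
for n in("top","side"):
    d=bot.get_image(n); pickle.dump((d,s),open(n+"3.pkl","wb")); 
E
```

```text
t 16.82 pos [0.5424 0.1391 0.2018] gap 0.0848 q [-0.22  0.43 -0.17  1.78  0.09  0.93 -0.44] F [-1.1  0.  -0.3]
target [ 0.505 -0.283  0.2  ] inc [-422.7  -30.3    1.6] [  0.1   0.  -30. ]
t 16.82 pos [0.5424 0.1391 0.2018] gap 0.0848 q [-0.22  0.43 -0.17  1.78  0.09  0.93 -0.44] F [-1.1  0.  -0.3]
target [ 0.505 -0.283  0.2  ] inc [-422.7  -30.3    1.6] [ 1.0e-01  1.0e-01 -1.2e+02]
t 16.82 pos [0.5424 0.1391 0.2018] gap 0.0848 q [-0.22  0.43 -0.17  1.78  0.09  0.93 -0.44] F [-1.1  0.  -0.3]
target [ 0.505 -0.283  0.2  ] inc [-422.7  -30.3    1.6] [ 0.1 -0.1 60. ]
t 16.82 pos [0.5424 0.1391 0.2018] gap 0.0848 q [-0.22  0.43 -0.17  1.78  0.09  0.93 -0.44] F [-1.1  0.  -0.3]
target [ 0.505 -0.283  0.2  ] inc [-422.7  -30.3    1.6] [ 0.0e+00 -1.0e-01  1.5e+02]
```

apply_moves(increments="85 -60 0 0 0 0 -8;85 -120 -8 0 0 0 -15;85 -180 -15 0 0 0 -22;85 -240 -20 0 0 0 -30;85 -300 -25 0 0 0 -30;85 -360 -30 0 0 0 -30;85 -422 -30 0 0 0 -30;85 -422 -30 0 0 0 -30;85 -422 -30 0 0 0 -30;85 -422 -30 0 0 0 -30")

```text
time_s: 18.18
position: [0.5054, -0.2805, 0.2006]
eef_rot: [-1.59, -2.708, -0.001]
wrist_force: [1.0, -0.3, -1.0]
finger_gap: 0.0848
gripper_force: 0.0
```

```bash
python3 - <<'E'
from h import *
import pickle
inc(Rt(-61,0),tcp=[.5056,-.2835,.06])
s=bot.get_state(); d=bot.get_image("wrist"); pickle.dump((d,s),open("w3.pkl","wb"))
# small rim predicted vs. white mask
P=np.array([proj(d,[.5056+a*np.cos(t)-b*np.sin(t),-.2835+a*np.sin(t)+b*np.cos(t),.074],s) for t in [np.radians(29)] for a,b in((.021,.021),(.021,-.021),(-.021,-.021),(-.021,.021))])
print(P.round(1))
g=cv2.cvtColor(d["color"],cv2.COLOR_RGB2GRAY); c=P.mean(0).astype(int)
c0,r0=c-60
hsv=cv2.cvtColor(d["color"],cv2.COLOR_RGB2HSV)
m=((hsv[...,1]<50)&(hsv[...,2]>175)).astype(np.uint8); sub=m[c[1]-60:c[1]+60,c[0]-60:c[0]+60]
cs,_=cv2.findContours(sub,cv2.RETR_EXTERNAL,cv2.CHAIN_APPROX_NONE)
for k in sorted(cs,key=cv2.contourArea)[-3:]:
    print(cv2.contourArea(k),(cv2.boxPoints(cv2.minAreaRect(k))+c-60).round(1).tolist(),[(p[0]+c-60).tolist() for p in cv2.approxPolyDP(k,4,True)])
E
```

```text
t 18.18 pos [ 0.5054 -0.2805  0.2006] gap 0.0848 q [ 0.58  0.47 -0.24  1.74  0.13  0.96  0.81] F [ 1.  -0.3 -1. ]
target [ 0.5056 -0.2835  0.06  ] inc [ -3.   -1.3 140.6] [-0.  -0.1  0.2]
[[335.3 171.1]
 [334.2 214.6]
 [289.9 214.4]
 [288.9 171. ]]
1779.0 [[290.0, 171.0], [335.0, 171.0], [335.0, 213.0], [290.0, 213.0]] [[290, 172], [290, 212], [333, 213], [334, 172]]
```

apply_moves(increments="85 -2 -1 50 0 0 0;85 -2 -1 100 0 0 0;85 -2 -1 130 0 0 0;85 -2 -1 140 0 0 0;85 -2 -1 140 0 0 0;35 -2 -1 140 0 0 0;35 -2 -1 140 0 0 0;35 -2 -1 140 0 0 0;35 -2 -1 140 0 0 0;35 -2 -1 140 0 0 0")

```text
time_s: 19.48
position: [0.5059, -0.2848, 0.0624]
eef_rot: [1.593, 2.706, 0.0]
wrist_force: [-0.1, 0.8, 6.1]
finger_gap: 0.0413
gripper_force: 30.0
```

apply_moves(increments="35 0 0 -30 0 0 0;35 0 0 -80 0 0 0;35 0 0 -130 0 0 0;35 0 0 -170 0 0 0;35 0 0 -170 0 0 0")

```text
time_s: 20.1
position: [0.5068, -0.2853, 0.235]
eef_rot: [1.591, 2.701, 0.001]
wrist_force: [-0.9, 0.4, -2.0]
finger_gap: 0.0411
gripper_force: 31.3
```

```bash
python3 - <<'E'
from h import *
inc(Rt(-91.3,0),tcp=[.543,.02,.23])
E
```

```text
t 20.1 pos [ 0.5068 -0.2853  0.235 ] gap 0.0411 q [ 0.6   0.43 -0.24  1.69  0.12  1.03  0.82] F [-0.9  0.4 -2. ]
target [0.543 0.02  0.23 ] inc [249.4 179.7   4.3] [ 0.3  0.3 30.3]
```

apply_moves(increments="35 45 32 0 0 0 8;35 90 64 0 0 0 15;35 135 96 0 0 0 22;35 180 130 0 0 0 30;35 220 160 2 0 0 30.3;35 249 180 4 0 0 30.3;35 249 180 4 0 0 30.3;35 249 180 4 0 0 30.3")

```text
time_s: 21.1
position: [0.5414, 0.0197, 0.2267]
eef_rot: [-2.246, -2.196, 0.002]
wrist_force: [-0.7, 0.0, -0.1]
finger_gap: 0.0409
gripper_force: 31.3
```

```bash
python3 - <<'E'
from h import *
import pickle
s=bot.get_state(); d=bot.get_image("wrist"); pickle.dump((d,s),open("w4.pkl","wb"))
print(s["position"],s["eef_rot"],s["finger_gap"])
c=d["color"][...,::-1].copy()
cv2.imwrite("pics/w4.png",cv2.resize(c[:,180:450],None,fx=1.5,fy=1.5,interpolation=cv2.INTER_CUBIC))
E
```

```text
[0.54137325 0.0196556  0.22667511] [-2.24611681e+00 -2.19611056e+00  2.12126517e-03] 0.040914315941734294
```

View pics/w4.png

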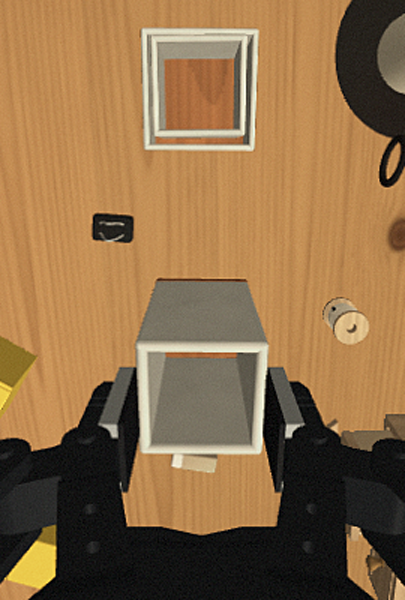

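```bash
python3 - <<'E'
from h import *
import pickle
d,s=pickle.load(open("w4.pkl","rb"))
def q(n,pts,z):
    P=np.array([onz(d,180+(x+.5)/1.5-.5,(y+.5)/1.5-.5,z,s) for x,y in pts]);E=np.roll(P,-1,0)-P
    print(n,P.mean(0).round(4),(np.linalg.norm(E,axis=1)*1e3).round(1),np.degrees(np.arctan2(E[:,1],E[:,0])).round(1)); return P.mean(0)
q("large",[(141,29),(257,29),(255,150),(144,150)],.05)
L=q("mid",[(150,35),(251,35),(247,138),(153,137)],.066)
M=q("small",[(136,342),(269,342),(262,454),(145,454)],.2383)
inc(Rt(-91,0),tcp=[*(L-M+s["position"])[:2],.155])
E
```

```text
large [0.5426 0.136  0.05  ] [72.7 73.3 74.2 73.3] [ -1.3 -90.5 178.7  88.3]
mid [0.5433 0.1363 0.066 ] [60.3 59.1 59.3 58.5] [ -1.3 -92.1 178.1  88.9]
small [0.542  0.0213 0.2383] [41.7 41.9 40.2 41.9] [ -1.2 -91.7 178.8  90.3]
t 21.15 pos [0.5415 0.0191 0.2268] gap 0.0413 q [ 0.01  0.39 -0.18  1.79  0.08  0.97 -0.23] F [-0.4 -0.6 -0.4]
target [0.5426 0.1347 0.155 ] inc [115.6  -1.5  71.7] [-0.   0.  -0.4]
```

apply_moves(increments="35 40 0 0 0 0 0;35 80 -1 0 0 0 0;35 105 -1 10 0 0 0;35 115.5 -1.5 40 0 0 0;35 115.5 -1.5 68 0 0 0;35 115.5 -1.5 71 0 0 0;35 115.5 -1.5 71 0 0 0")

```text
time_s: 22.02
position: [0.5434, 0.1351, 0.1568]
eef_rot: [2.247, 2.195, 0.0]
wrist_force: [0.1, 0.0, -0.3]
finger_gap: 0.0412
gripper_force: 31.3
```

```bash
python3 - <<'E'
from h import *
inc(Rt(-91.3,0),tcp=[.5424,.1348,.115])
E
```

```text
t 22.02 pos [0.5434 0.1351 0.1568] gap 0.0412 q [-0.2   0.49 -0.19  1.84  0.12  0.83 -0.48] F [ 0.1  0.  -0.3]
target [0.5424 0.1348 0.115 ] inc [-0.3 -1.  41.8] [ 0.   0.  -0.1]
```

Seated TCP should be about .008+.0624 = .070.

apply_moves(increments="35 0 -1 10 0 0 0;35 0 -1 20 0 0 0;35 0 -1 30 0 0 0;35 0 -1 42 0 0 0;35 0 -1 42 0 0 0")

```text
time_s: 22.65
position: [0.5412, 0.1358, 0.1131]
eef_rot: [-2.245, -2.196, 0.003]
wrist_force: [0.2, 0.5, -1.3]
finger_gap: 0.0409
gripper_force: 31.3
```

apply_moves(increments="35 0 0 10 0 0 0;35 0 0 20 0 0 0;35 0 0 30 0 0 0;35 0 0 38 0 0 0;35 0 0 38 0 0 0")

```text
time_s: 23.28
position: [0.5415, 0.1359, 0.0755]
eef_rot: [-2.245, -2.196, 0.002]
wrist_force: [0.3, 0.0, -1.4]
finger_gap: 0.041
gripper_force: 31.3
```

apply_moves(increments="35 0 0 2 0 0 0;35 0 0 4 0 0 0;35 0 0 4 0 0 0")

```text
time_s: 23.65
position: [0.5419, 0.136, 0.0723]
eef_rot: [2.246, 2.197, 0.0]
wrist_force: [0.6, -0.6, -1.3]
finger_gap: 0.0414
gripper_force: 31.3
```

apply_moves(increments="35 0 0 1.5 0 0 0;35 0 0 2.5 0 0 0;35 0 0 2.5 0 0 0")

```text
time_s: 24.02
position: [0.542, 0.1361, 0.0703]
eef_rot: [2.246, 2.196, 0.001]
wrist_force: [-1.6, -0.0, 6.3]
finger_gap: 0.0412
gripper_force: 32.1
```

apply_moves(increments="50 0 0 -0.5 0 0 0;85 0 0 -0.5 0 0 0;85 0 0 -0.5 0 0 0;85 0 0 -0.5 0 0 0;85 0 0 -5 0 0 0;85 0 0 -30 0 0 0;85 0 0 -80 0 0 0;85 -30 0 -130 0 0 0;85 -80 0 -150 0 0 0;85 -80 0 -150 0 0 0")

```text
time_s: 25.28
position: [0.5409, 0.0515, 0.2219]
eef_rot: [2.25, 2.187, 0.002]
wrist_force: [0.8, 0.3, -0.2]
finger_gap: 0.085
gripper_force: 0.0
```

```bash
python3 - <<'E'
from h import *
import pickle
s=bot.get_state(); d=bot.get_image("wrist"); print(s["time_s"],s["position"],s["finger_gap"])
hsv=cv2.cvtColor(d["color"],cv2.COLOR_RGB2HSV); m=((hsv[...,1]<50)&(hsv[...,2]>175)).astype(np.uint8)
# compare expected rims at nest pose with bright pixels
for n,c,w,z in (("small",(.5425,.1375),.040,.082),("mid",(.5425,.1365),.056,.066),("large",(.543,.136),.072,.05)):
    best=[]
    for dz in np.arange(-.006,.013,.002):
      sc=[]
      for dx in np.arange(-.005,.0051,.001):
        for dy in np.arange(-.005,.0051,.001):
          k=np.linspace(-w/2,w/2,25); o=np.full(25,w/2); t=np.radians(-1.2)
          X=np.r_[np.c_[k,o],np.c_[k,-o],np.c_[o,k],np.c_[-o,k]]; X=X@np.array([[np.cos(t),np.sin(t)],[-np.sin(t),np.cos(t)]])+c+[dx,dy]
          p=np.array([proj(d,[*x,z+dz],s) for x in X[::3]]).round().astype(int)
          ok=(p[:,0]>=0)&(p[:,0]<640)&(p[:,1]>=0)&(p[:,1]<400)
          sc.append((m[p[ok,1],p[ok,0]].sum()/len(p),round(c[0]+dx,4),round(c[1]+dy,4)))
      best.append((round(dz,3),*max(sc)))
    print(n,sorted(best,key=lambda b:-b[1])[:4])
E
```

```text
25.275 [0.54094865 0.051498   0.22191021] 0.08497396462053503
small [(np.float64(-0.006), np.float64(1.0), np.float64(0.5425), np.float64(0.1385)), (np.float64(-0.004), np.float64(0.9411764705882353), np.float64(0.5425), np.float64(0.1385)), (np.float64(0.012), np.float64(0.9411764705882353), np.float64(0.5395), np.float64(0.1405)), (np.float64(-0.002), np.float64(0.8823529411764706), np.float64(0.5425), np.float64(0.1385))]
mid [(np.float64(-0.006), np.float64(1.0), np.float64(0.5425), np.float64(0.1375)), (np.float64(-0.004), np.float64(1.0), np.float64(0.5425), np.float64(0.1375)), (np.float64(0.01), np.float64(1.0), np.float64(0.5395), np.float64(0.1395)), (np.float64(0.012), np.float64(1.0), np.float64(0.5395), np.float64(0.1395))]
large [(np.float64(-0.006), np.float64(1.0), np.float64(0.543), np.float64(0.137)), (np.float64(-0.004), np.float64(1.0), np.float64(0.543), np.float64(0.136)), (np.float64(-0.002), np.float64(0.8529411764705882), np.float64(0.543), np.float64(0.136)), (np.float64(0.0), np.float64(0.7352941176470589), np.float64(0.543), np.float64(0.136))]
```

All three rims are concentric to within about 2 mm, and the seating heights match what was expected. I'm handing it in.

```bash
python3 -c "
from plant import bot
print(bot.finish_job())"
```

```text
the job is handed in; nothing more can be done
None
```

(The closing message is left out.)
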